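Stopper the reagent bottle

TASK

Push the lid of the stopper case over until it stays open by itself, take out the larger of the two stoppers and lower it plug first into the mouth of the open amber bottle - do not drop it in - until its collar rests on the rim all round, then let go. Leave the lid open, the smaller stopper in its socket, the bottle standing where it is, and do not disturb the jar, the beaker or the test-tube rack.

Things in the scene. Friction and masses are not known exactly. Their poses are not given: they have to be found in the camera images.
- case: Heavy grey plastic case that does not move on the bench, closed by a hinged lid. Base 140 (x) x 190 (y) x 50 mm high; origin at the centre of its underside, z up; its front looks to -x, the hinge runs along y on the far (+x) top edge. The base is filled by a grey insert, top face 44 mm above the origin, with two 28 mm sockets at x = -10, y = -42 and +42 mm, one stopper standing in each; which is in which varies. Base walls rise 6 mm above the insert.
- case_lid (a joint): Lid angle in rad: 0 shut, 1.95 fully open (its stop). The hinge is free: the lid (about 0.2 kg) falls shut from below about 1.2 rad and falls open to the stop from beyond that. Lifting the lip from below takes about 1 N; a level push on the shut lid's front jams.
- lid_hinge (a point): Middle of the hinge line: in the case frame x = +70, z = 50 mm. When shut, the lid is a shell 140 x 190 mm and 40 mm high that lies from this line towards the case's -x.
- lid_lip (a point): Middle of the lower outer edge of the bare-metal lifting lip, a ledge 45 mm wide (along the hinge) and 8 mm thick that stands out 24 mm from the middle of the lid's front. Lid shut: it is level, underside 30 mm above the hinge line (80 mm above the bench), outer edge 164 mm from the hinge line, free space below it down to the bench. Moves with the lid.
- stopper: The larger white plastic stopper, about 50 g, one solid of revolution about its z. Origin at the centre of the plug's lower end, z up. Plug tapers from 19 mm diameter at the tip to 25 mm at 28 mm up; collar 40 mm diameter from 28 to 32 mm; cylindrical grip 22 mm diameter from 32 to 62 mm. Starts upright with its collar on the insert, its grip standing clear above the base walls.
- stopper_collar (a point): Centre of the underside of the larger stopper's collar (28 mm above its origin).
- spare: The smaller white stopper, to stay in its socket: origin at the plug's lower end, plug 14 to 20 mm diameter and 24 mm long, collar 32 mm diameter and 4 mm thick, grip 16 mm diameter and 22 mm high.
- bottle: Open amber glass bottle, 0.35 to 0.65 kg, standing loose on the bench: 72 mm diameter, 142 mm high, neck 36 mm outside diameter over its top 30 mm. Origin at the centre of its underside, z up.
- bottle_rim (a point): Centre of the mouth at rim height (142 mm above the bottle's origin). Round bore 28 mm diameter, rim 4 mm wide; the collar of the larger stopper seats flat on the rim with the plug hanging 28 mm inside, about 1.5 mm clear all round at the top.
- jar: Part of the scene only, to be left alone: small closed amber bottle with its own stopper, 54 mm diameter, 114 mm high, origin under its centre.
- beaker: Part of the scene only, to be left alone: glass beaker, 64 mm diameter, 80 mm high, origin under its centre.
- rack: Part of the scene only, to be left alone: clear test-tube rack with glass tubes, 200 (x) x 60 (y) x 100 mm high, origin under its centre.
Mind the look-alikes: they are no part of the job. Several things have the shape of the case; the one meant has the colours described above. Leave any yellow look-alike of the bottle alone.

How it is judged (in metres and radians):
On the way, in this order (a step that is already met when the one before it is completed fails the run):
1. the lid has gone over and stays open with nothing holding it (value of joint case_lid above 1.7 rad and contact force between the fingers and case below 0.2 N), for 0.2 s.
2. the larger stopper is out of the case, held in the fingers (height (world z) of stopper_collar above 0.085 m and contact force between the fingers and stopper above 0.5 N), for 0.1 s.
3. the fingers still hold it with its plug 10 mm or more down inside the bottle's neck (z of stopper_collar in the frame of bottle_rim between -0.005 and 0.018 m and horizontal distance between stopper_collar and bottle_rim below 0.008 m and contact force between the fingers and stopper above 0.5 N), for 0.04 s.
At the end, for the whole second after the job is handed in: Lid past 1.7 rad; larger stopper at rest in the neck, centred to 4 mm, collar within 2 mm of the rim, square to 0.06 rad; bottle on the bench, upright to 0.05 rad, moved under 40 mm; smaller stopper upright, within 12 mm; jar, beaker, rack upright to 0.15 rad, within 30 mm (value of joint case_lid above 1.7 rad and horizontal distance between stopper_collar and bottle_rim below 0.004 m and z of stopper_collar in the frame of bottle_rim between -0.004 and 0.002 m and angle between the z axis of stopper and the z axis of bottle, either way round below 0.06 rad and angle between bottle's own z axis and vertical below 0.05 rad and height (world z) of bottle below 0.03 m and distance of bottle from where it was at the start of the episode below 0.04 m and linear speed of each of stopper, bottle below 0.02 m/s and distance of spare from where it was at the start of the episode below 0.012 m and angle between each of spare, jar, beaker, rack's own z axis and vertical below 0.15 rad and distance of each of jar, beaker, rack from where it was at the start of the episode below 0.03 m); the robot touches nothing.
It fails at once if the bottle is tipped by more than 0.3 rad (angle between bottle's own z axis and vertical above 0.3 rad).
It fails at once if the jar, beaker or rack is moved by more than 30 mm (distance of any of jar, beaker, rack from where it was at the start of the episode above 0.03 m).
It fails at once if the smaller stopper is lifted out of its socket (distance of spare from where it was at the start of the episode above 0.03 m).
It also fails if it takes over 61 s, if anything falls off the work surface, if the arm or the gripper's body presses on something with over 40 N, if the wrist force passes 120 N, or if a joint passes its speed limit or range.

ROBOT

A 6-joint arm with a two-finger parallel gripper is mounted at the origin on the work surface. World frame = base frame: x ahead of the robot, y to its left, z up, the work surface at z = 0. Lengths are in mm, angles in degrees, forces in N, time in s.
With the tool pointing down it reaches from about 350 to 975 mm from the base axis. Payload 7.1 kg.
Tool frame: the origin (TCP) lies on the centre line of the jaws, within the pads' length; the fingertips stand 11 mm ahead of it and the grasp point (between the pads) lies 8 mm behind it; z points along the fingers, y is the line along which they close (so a half turn about z gives the same grasp; the last joint's range is limited). The gripper opens to 88 mm and grips with 3 to 60 N. Pads are 20 mm wide; open, the fingers measure 115 mm over their backs; the gripper's body (75 mm by 178 mm) begins 61 mm behind the grasp point.
Start: joints at [-67.323, 24.242, 93.386, -0, 62.372, -1.089], TCP at [251.894, -571.974, 212.475] pointing down, gripper open.
Joint ranges: [-172.04, 172.04], [-51.8, 120.97], [4.93, 147.93], [-75.15, 255.16], [6.16, 154.13], [-145.62, 145.62]. Speed limits (degrees/s): [136.94, 136.94, 172.46, 180, 180, 180].

INTERFACE

Orientations are given as a 3x3 rotation matrix whose columns are the frame's x, y, z axes.
In Python, from rig import telemetry, imaging, r gives the robot as it stands.
- The arm moves only by the tool apply_moves, never from a script. Its argument "series" is a list of rows, each a list of 3 entries, a list of its own where there are three numbers: the shift along the world's x, y, z in units of 0.1 m (1.0 is 0.1 m), then the turn, a rotation vector about the world's x, y, z in units of 45 degrees (1.0 is 45 degrees), then the opening, from 0 (shut) to 1 (fully open). In form: [[[x, y, z], [wx, wy, wz], claw], ...]. A call has 1 to 12 rows; each row is the pose to reach, as a shift and turn from the pose commanded when the call began; what a row does not reach only later rows make up. A row lasts 1/10 s, in which the tool goes at most 50 mm and 8.59 degrees, less where a joint would pass 70% of its speed; a pose out of reach is approached as far as the arm can. A call with a number of a shift or a turn outside -1 to 1 is refused whole. A call with a gripper value outside its range is refused whole. The fingers move at their own pace and stop on an object; the grip force is fixed at half the most. Time passes only in rows, so rows that repeat a pose let the fingers close. It gives the time, the measured TCP pose, the force, the opening and the grip force at its end, in the units of the state.
- telemetry.get_obs(): the state, without advancing time (a new reading comes with each control period).
- imaging.read_camera(name): name is "side" or "top"; returns the picture (480x640x3 uint8, red, green, blue); there is no depth.
- imaging.calibration(name): a dict with "fx", "fy", "cx", "cy" (pixels), "camera_from_world" (4x4, takes a point from world to camera coordinates). Camera axes: x right, y down, z forward; pixel columns grow to the right and rows downward; lengths in mm; the calibration is good to about 2 mm. A picture is of the moment at which its call begins. calibration takes no time and is no camera call.
- r.finish_job(): hands the job in; it is judged then, once.
The state is a dict: "t": time; "q": joint angles; "joint_vel": joint speeds; "effort": joint torques, N m; "position": TCP position; "tcp_rot": TCP orientation; "contact_force": force on the tool from outside, world axes, zero at the start; "wrist_torque": the same for the moment, N m; "grip_width": finger opening in mm; "grip_force": force on a finger pad.
Only numpy, scipy, OpenCV 4.12 (cv2) and the standard library are available. Lean on these libraries where they do the work, as an engineer would, in place of code of your own. Each camera call takes 0.05 s, during which the arm holds its last target. There are 200 camera calls.

## Working session

There is one attempt and no reset: what is moved stays moved. The work goes in short steps, Python scripts to look and compute and a tool call to move; the robot and the scene stay as the last step left them, time stands still between calls to the robot, and variables do not carry over. Pictures are saved under pics/ and viewed, at most 10 in all, crops included, and the job is handed in when it is done.

Besides the shell and the picture viewer there is one more tool, called after ">>>" as name(argument=value, ...) on one line, values as JSON. apply_moves: Moves the arm, as the interface text tells. Its arguments: {"type":"object","properties":{"series":{"type":"array"}},"required":["series"]}

```bash
ls; mkdir -p pics; python3 - <<'E'
from rig import telemetry, imaging, r
import cv2, numpy as np
for n in("side","top"):
    cv2.imwrite(f"pics/{n}0.png",imaging.read_camera(n)[:,:,::-1]); c=imaging.calibration(n); print(n,c["fx"],c["fy"],c["cx"],c["cy"]); print(np.round(c["camera_from_world"],3).tolist())
o=telemetry.get_obs();print(o["t"],o["position"],o["tcp_rot"],o["grip_width"])
E
```

```text
pics
side 538.6364013095587 538.6364013095587 318.0389669849064 237.48356304382622
[[-0.999, -0.052, 0.011, 508.755], [-0.045, 0.717, -0.695, 140.291], [0.028, -0.695, -0.719, 1025.781], [0.0, 0.0, 0.0, 1.0]]
top 611.9596784006285 611.9596784006285 313.8664552681402 241.40147560079131
[[-0.002, -1.0, 0.009, -54.666], [-0.998, 0.001, -0.06, 542.521], [0.06, -0.009, -0.998, 1299.158], [0.0, 0.0, 0.0, 1.0]]
0.1 [ 251.72205899 -571.51716094  211.81444397] [[ 9.15206854e-01  4.02984088e-01 -4.89298664e-04]
 [ 4.02984381e-01 -9.15206015e-01  1.24038071e-03]
 [ 5.20446104e-05 -1.33238465e-03 -9.99999111e-01]] 87.69154567967976
```

View pics/side0.png

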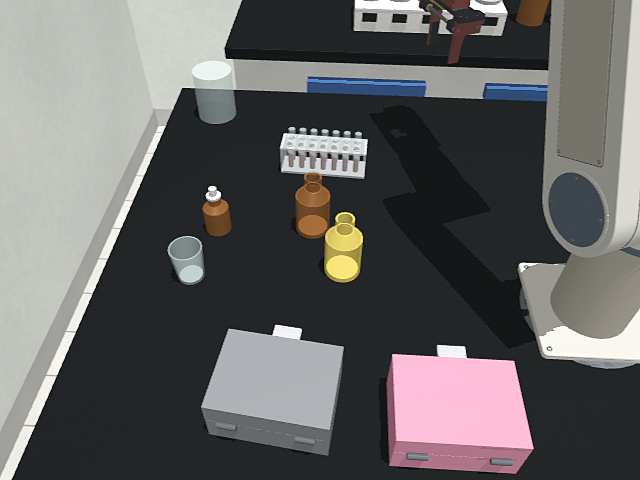

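View pics/top0.png

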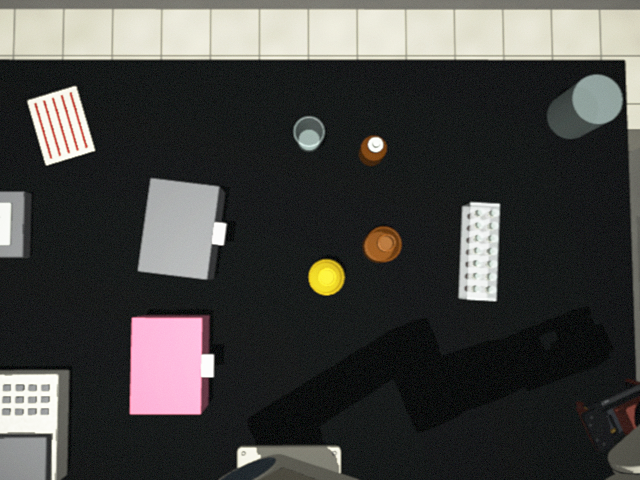

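The side picture shows the grey case with its lid at (275,390), its lip at (287,333), the pink look-alike at (457,412), the amber bottle at (313,205), the yellow one at (344,247) and the closed jar at (217,212). In the top picture these are: grey case (180,228) with lip (219,233), pink (170,365), amber bottle (383,244), yellow (326,277) and jar (373,150). A grey thing at (10,225) lies off to the edge. I choose the grey case at (180,228) and the open amber bottle at (383,244), and check both in a close crop.

```bash
python3 - <<'E'
import cv2, numpy as np
t=cv2.imread("pics/top0.png");s=cv2.imread("pics/side0.png")
def crop(im,x,y,w,h,k): return cv2.resize(im[y:y+h,x:x+w],None,fx=k,fy=k,interpolation=cv2.INTER_CUBIC)
A=crop(t,130,170,110,120,5)   # 550x600
B=crop(t,358,220,50,50,5)     #250x250 at (550,0)
C=crop(s,288,168,50,70,5)     #250x350 at (550,250)
cv2.imwrite("pics/c1.png",np.hstack([A,np.vstack([B,C])]))
E
```

```text
(no output)
```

View pics/c1.png

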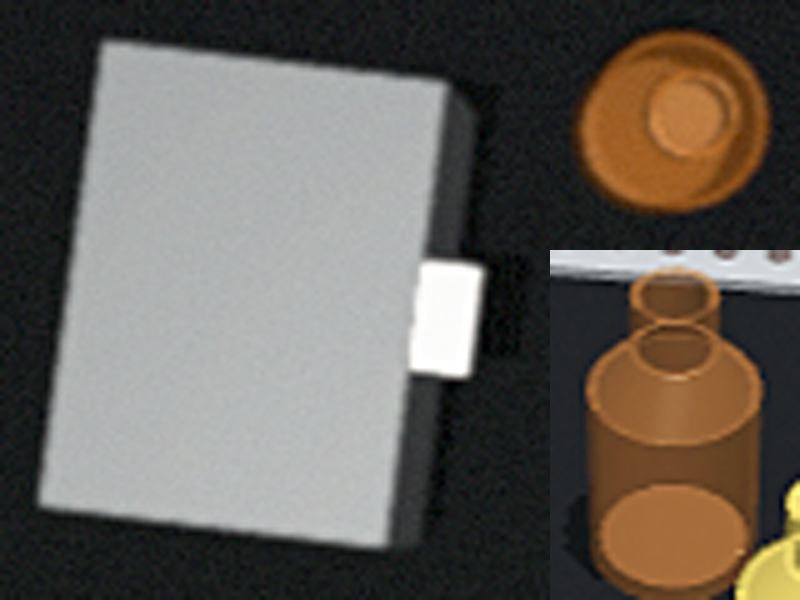

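The crop shows the grey lid (corners at crop (102,40), (447,80), (388,549), (38,506)), its white lip at (448,320), and an open amber bottle whose rim is centred at (695,114) from the top and (675,296) from the side.

```bash
cat > h.py <<'E'
import numpy as np
from scipy.optimize import least_squares
from rig import imaging
C={n:imaging.calibration(n) for n in("side","top")}
def proj(n,P):
    c=C[n];T=c["camera_from_world"];P=np.atleast_2d(P)@T[:3,:3].T+T[:3,3]
    return np.c_[c["fx"]*P[:,0]/P[:,2]+c["cx"],c["fy"]*P[:,1]/P[:,2]+c["cy"]]
def ray(n,uv,z):
    c=C[n];T=c["camera_from_world"];R=T[:3,:3];o=-R.T@T[:3,3]
    d=R.T@np.array([(uv[0]-c["cx"])/c["fx"],(uv[1]-c["cy"])/c["fy"],1]);return o+d*(z-o[2])/d[2]
def casept(p,l):
    c,s=np.cos(p[2]),np.sin(p[2]);l=np.atleast_2d(l)
    return np.c_[p[0]+c*l[:,0]-s*l[:,1],p[1]+s*l[:,0]+c*l[:,1],l[:,2]]
E
python3 - <<'E'
from h import *
f=lambda u,v,x,y:((u+.5)/5-.5+x,(v+.5)/5-.5+y)
top=np.array([f(u,v,130,170) for u,v in((102,40),(447,80),(388,549),(38,506))])
W=np.array([ray("top",p,90) for p in top]);print(W.round(1), [np.linalg.norm(W[i]-W[i-1]).round(1) for i in range(4)])
# hinge top-left image = +x world ; case yaw~+90: case y -> -x world
L=np.array([(70,-95,90),(-70,-95,90),(-70,95,90),(70,95,90)])
r=least_squares(lambda p:(proj("top",casept(p,L))-top).ravel(),[W[:,0].mean(),W[:,1].mean(),1.57])
p=r.x;print(p,np.degrees(p[2]),r.fun.round(2))
print("lip pred top",proj("top",casept(p,[-82,0,88])),"side corners",proj("side",casept(p,L)).round(1),"lip side",proj("side",casept(p,[-94,0,88])))
print("hinge",casept(p,[70,0,50]),"lip",casept(p,[-94,0,80]),"sockets",casept(p,[[-10,-42,44],[-10,42,44]]))
a=np.array(f(695-550,114,358,220));b=np.array(f(125,46,288,168))
print("rim",a,b,ray("top",a,142),ray("side",b,142))
for n,uv in(("yellow",(326,277)),("jar",(373,150)),("beaker",(309,134)),("rack",(480,252))):print(n,ray("top",uv,80).round())
E
```

```text
[[668.7 278.7  90. ]
 [652.2 138.2  90. ]
 [461.5 160.6  90. ]
 [479.1 301.9  90. ]] [np.float64(191.1), np.float64(141.5), np.float64(192.1), np.float64(142.3)]
[565.34808785 219.8557756    1.45122421] 83.14902231796422 [ 0.35  0.35 -0.4   0.44 -0.53 -0.61  0.58 -0.16]
lip pred top [[218.68102605 232.9696357 ]] side corners [[200.4 406.6]
 [227.8 327.8]
 [342.6 345.5]
 [328.9 428.7]] lip side [[287.68195211 325.12446489]]
hinge [[573.69820521 289.35595934  50.        ]] lip [[554.1350731  126.52695743  80.        ]] sockets [[605.85532418 204.9171075   44.        ]
 [522.45510369 214.93724834  44.        ]]
rim [386.6 242.4] [312.6 176.8] [ 532.72016731 -196.03895927  142.        ] [ 531.96347541 -192.86829844  142.        ]
yellow [466. -80.  80.]
jar [ 728. -178.   80.]
beaker [761. -45.  80.]
rack [ 516. -395.   80.]
```

>>> apply_moves(series=[[[0.43,0.95,0.2],[0,0,0.33],0],[[0.43,0.95,0.2],[0,0,0.33],0],[[0.43,0.95,0.2],[0,0,0.33],0]])

```text
t: 0.4
position: [296.0, -473.1, 232.8]
tcp_rot: [[0.778, 0.628, -0.0], [0.628, -0.778, 0.002], [0.001, -0.002, -1.0]]
contact_force: [-0.1, -1.1, 0.0]
grip_width: 67.5
grip_force: 0.0
```

>>> apply_moves(series=[[[0.43,0.95,0],[0,0,0.33],0],[[0.43,0.95,0],[0,0,0.33],0],[[0.43,0.95,0],[0,0,0.33],0]])

```text
t: 0.7
position: [338.6, -378.1, 232.0]
tcp_rot: [[0.591, 0.807, -0.001], [0.807, -0.591, 0.002], [0.001, -0.002, -1.0]]
contact_force: [0.1, 0.5, -0.7]
grip_width: 43.0
grip_force: 0.0
```

>>> apply_moves(series=[[[0.43,0.95,0],[0,0,0.33],0],[[0.43,0.95,0],[0,0,0.33],0],[[0.43,0.95,0],[0,0,0.33],0]])

```text
t: 1.0
position: [381.9, -284.0, 232.3]
tcp_rot: [[0.365, 0.931, -0.0], [0.931, -0.365, 0.001], [0.001, -0.001, -1.0]]
contact_force: [0.2, -0.3, -0.8]
grip_width: 19.3
grip_force: 0.0
```

>>> apply_moves(series=[[[0.43,0.95,0],[0,0,0.33],0],[[0.43,0.95,0],[0,0,0.33],0],[[0.43,0.95,0],[0,0,0.33],0]])

```text
t: 1.3
position: [425.4, -189.6, 232.5]
tcp_rot: [[0.115, 0.993, 0.0], [0.993, -0.115, 0.0], [0.0, 0.0, -1.0]]
contact_force: [0.0, -0.2, -0.1]
grip_width: 0.0
grip_force: 0.0
```

>>> apply_moves(series=[[[0.43,0.95,0],[0,0,0],0],[[0.43,0.95,0],[0,0,0],0],[[0.43,0.95,0],[0,0,0],0]])

```text
t: 1.6
position: [468.9, -94.9, 232.6]
tcp_rot: [[0.118, 0.993, 0.001], [0.993, -0.118, 0.0], [0.0, 0.001, -1.0]]
contact_force: [-0.1, -0.5, 0.2]
grip_width: 0.2
grip_force: 0.0
```

>>> apply_moves(series=[[[0.43,0.95,0],[0,0,0],0],[[0.43,0.95,0],[0,0,0],0],[[0.43,0.95,0],[0,0,0],0]])

```text
t: 1.9
position: [512.2, -0.2, 232.5]
tcp_rot: [[0.118, 0.993, 0.002], [0.993, -0.118, 0.0], [0.0, 0.002, -1.0]]
contact_force: [0.2, -0.6, -0.3]
grip_width: 0.4
grip_force: 0.0
```

>>> apply_moves(series=[[[0.38,0.9,0],[0.79,-0.094,0],0],[[0.38,0.9,0],[0.79,-0.094,0],0],[[0.38,0.9,0],[0.79,-0.094,0],0],[[0.38,0.9,0],[0.79,-0.094,0],0],[[0.38,0.9,0],[0.79,-0.094,0],0],[[0.38,0.9,0],[0.79,-0.094,0],0]])

```text
t: 2.5
position: [547.7, 85.2, 231.3]
tcp_rot: [[0.102, 0.992, 0.069], [0.806, -0.123, 0.579], [0.583, -0.003, -0.812]]
contact_force: [1.1, 0.4, 0.3]
grip_width: 0.5
grip_force: 0.0
```

>>> apply_moves(series=[[[0,0,-0.4],[0,0,0],0],[[0,0,-0.8],[0,0,0],0],[[0,0,-0.8],[0,0,0],0]])

```text
t: 2.8
position: [545.3, 88.3, 149.0]
tcp_rot: [[0.1, 0.993, 0.062], [0.806, -0.118, 0.58], [0.583, -0.008, -0.812]]
contact_force: [-0.9, 0.3, 0.3]
grip_width: 0.2
grip_force: 0.0
```

>>> apply_moves(series=[[[0.04,0,-0.3],[0,0,0],0],[[0.04,0,-0.6],[0,0,0],0],[[0.04,0,-0.94],[0,0,0],0],[[0.04,0,-0.94],[0,0,0],0],[[0.04,0,-0.94],[0,0,0],0]])

```text
t: 3.3
position: [552.7, 88.3, 60.1]
tcp_rot: [[0.096, 0.993, 0.069], [0.805, -0.118, 0.581], [0.585, 0.0, -0.811]]
contact_force: [-0.5, -0.3, 1.0]
grip_width: 0.8
grip_force: 0.0
```

```bash
python3 - <<'E'
from rig import telemetry, imaging
import cv2, numpy as np
o=telemetry.get_obs();print(o["position"],o["q"],o["contact_force"])
s=imaging.read_camera("side")[:,:,::-1];t=imaging.read_camera("top")[:,:,::-1]
cv2.imwrite("pics/p1.png",np.hstack([cv2.resize(s[220:420,190:390],(400,400)),cv2.resize(t[150:350,130:330],(400,400))]))
E
```

```text
[552.72010472  88.28528537  60.11701943] [-11.67691869  36.39744892 109.82157483  49.81316237  49.7261381
 -43.44380294] [-0.54125544 -0.32834447  0.9991284 ]
```

View pics/p1.png

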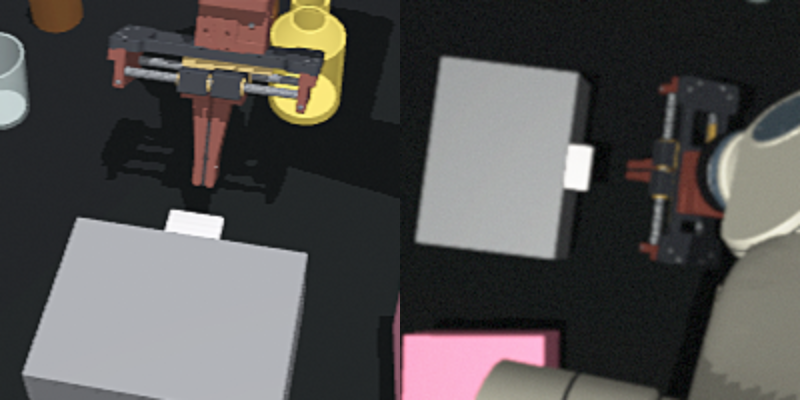

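The fingertips stand closed in front of the lip: side crop, tip at (205,185) and lip at (195,222); top crop, tip at (630,168) and lip at (578,167). They are clear of the yellow bottle, so I'll go in under the lip and lift.

>>> apply_moves(series=[[[0.02,0.18,-0.04],[0,0,0],0],[[0.04,0.37,-0.04],[0,0,0],0],[[0.04,0.37,-0.04],[0,0,0],0],[[0.04,0.37,-0.04],[0,0,0],0]])

```text
t: 3.8
position: [556.7, 125.1, 56.1]
tcp_rot: [[0.094, 0.993, 0.071], [0.806, -0.118, 0.581], [0.585, 0.002, -0.811]]
contact_force: [-0.2, 0.1, 0.2]
grip_width: 0.4
grip_force: 0.0
```

>>> apply_moves(series=[[[0,0,0.1],[0,0,0],0],[[0,0.02,0.2],[0,0,0],0],[[0.01,0.05,0.31],[0,0,0],0],[[0.01,0.09,0.41],[0,0,0],0],[[0.02,0.13,0.51],[0,0,0],0],[[0.02,0.18,0.6],[0,0,0],0],[[0.03,0.24,0.7],[0,0,0],0],[[0.03,0.24,0.7],[0,0,0],0]])

```text
t: 4.6
position: [559.5, 148.9, 126.8]
tcp_rot: [[0.095, 0.993, 0.071], [0.806, -0.118, 0.58], [0.585, 0.002, -0.811]]
contact_force: [-2.7, -8.7, 4.7]
grip_width: 0.4
grip_force: 5.1
```

```bash
python3 - <<'E'
from rig import telemetry, imaging
import cv2, numpy as np
s=imaging.read_camera("side")[:,:,::-1]
cv2.imwrite("pics/p2.png",cv2.resize(s[200:460,170:400],None,fx=2,fy=2))
E
```

```text
(no output)
```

View pics/p2.png

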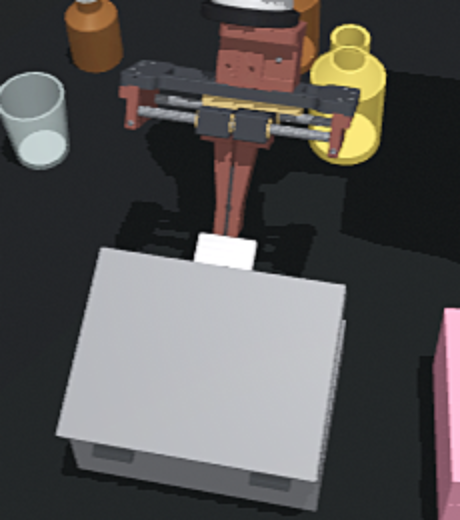

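The lip, at crop (225,250), hides the fingertip at (228,235), and a gap shows at (345,305), so the lid has risen a little. I'll work out its angle from the corners.

```bash
cat >> h.py <<'E'
p=np.array([565.35,219.86,1.4512])
def lid(th,l): # l: (distance a from hinge toward front, y, height b above hinge)
    l=np.atleast_2d(l).astype(float);a,y,b=l.T
    return casept(p,np.c_[70-a*np.cos(th)+b*np.sin(th),y,50+b*np.cos(th)+a*np.sin(th)])
E
python3 - <<'E'
from h import *
obs=np.array([(100,248),(345,286),(58,436),(318,480)])/2+[170,200]
L=[(140,-95,40),(140,95,40),(0,-95,40),(0,95,40)]
r=least_squares(lambda t:(proj("side",lid(t[0],L))-obs).ravel(),[.2]);print(np.degrees(r.x),r.fun.round(1))
th=r.x[0];print("E",lid(th,(164,0,30)),"lip top outer px",(proj("side",lid(th,[(164,-22,38),(164,22,38),(140,0,40)]))-[170,200])*2)
T=np.array([559.5,148.9,126.8]);d=np.array([.071,.58,-.811]);n=np.array([.095,.806,.585])
print((proj("side",[T,T+11*d,T-69*d])-[170,200])*2,T+11*d)
E
```

```text
[22.45645498] [-0.6 -1.2 -0.8 -1.5 -1.6 -0.7 -1.8 -0. ]
E [[556.98573653 150.25630223 140.37001505]] lip top outer px [[197.87324422 229.81937874]
 [253.81858896 238.21707703]
 [219.59627313 264.09925249]]
[[224.52913132 245.00181685]
 [223.15899489 258.23587173]
 [233.27354285 160.54013922]] [560.281 155.28  117.879]
```

The lid is at 22.5°, as planned, so I continue the arc.

>>> apply_moves(series=[[[0.01,0.06,0.09],[0,0,0],0],[[0.02,0.13,0.18],[0,0,0],0],[[0.03,0.2,0.26],[0,0,0],0],[[0.03,0.28,0.34],[0,0,0],0],[[0.04,0.36,0.41],[0,0,0],0],[[0.05,0.45,0.48],[0,0,0],0],[[0.06,0.54,0.53],[0,0,0],0],[[0.08,0.64,0.58],[0,0,0],0],[[0.09,0.74,0.63],[0,0,0],0],[[0.1,0.84,0.67],[0,0,0],0],[[0.11,0.97,0.71],[0,0,0],0]])

```text
t: 5.75
position: [571.4, 247.1, 198.0]
tcp_rot: [[0.096, 0.993, 0.072], [0.804, -0.12, 0.582], [0.587, 0.002, -0.81]]
contact_force: [2.8, -1.3, 8.2]
grip_width: 0.5
grip_force: 3.9
```

```bash
python3 - <<'E'
from rig import telemetry, imaging
import cv2, numpy as np
s=imaging.read_camera("side")[:,:,::-1]
cv2.imwrite("pics/p3.png",cv2.resize(s[200:480,170:400],None,fx=2,fy=2))
E
```

```text
(no output)
```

View pics/p3.png

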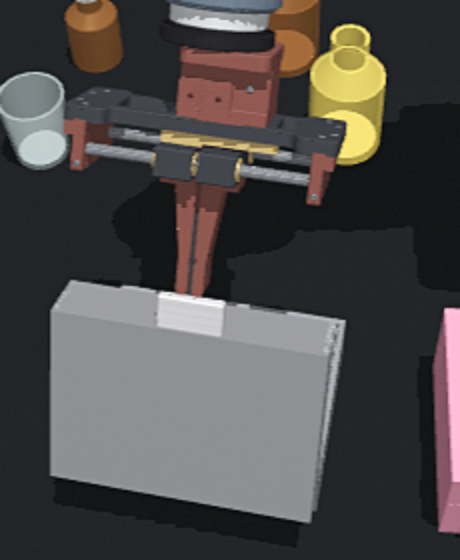

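The lid stands at roughly 70°, its lip at crop (190,312) with the fingertips behind it. I push on past the balance point, then back off.

>>> apply_moves(series=[[[0.01,0.12,0.05],[0,0,0],0],[[0.03,0.25,0.08],[0,0,0],0],[[0.05,0.4,0.1],[0,0,0],0],[[0.06,0.55,0.1],[0,0,0],0],[[0.07,0.65,0.1],[0,0,0],0],[[0.07,0.65,0.1],[0,0,0],0]])

```text
t: 6.4
position: [576.3, 312.6, 205.1]
tcp_rot: [[0.095, 0.993, 0.067], [0.805, -0.117, 0.581], [0.585, -0.001, -0.811]]
contact_force: [0.3, -0.3, -1.0]
grip_width: 0.6
grip_force: 0.0
```

>>> apply_moves(series=[[[0,-0.2,0.2],[0,0,0],0],[[0,-0.5,0.4],[0,0,0],0],[[0,-0.9,0.6],[0,0,0],0],[[0,-0.9,0.6],[0,0,0],0],[[0,-0.9,0.6],[0,0,0],0],[[0,-0.9,0.6],[0,0,0],0]])

```text
t: 7.0
position: [576.4, 221.3, 264.7]
tcp_rot: [[0.097, 0.993, 0.068], [0.805, -0.119, 0.581], [0.585, -0.002, -0.811]]
contact_force: [-0.2, -0.2, -0.0]
grip_width: 0.7
grip_force: 0.0
```

>>> apply_moves(series=[[[0,0,0],[-0.79,0.094,0],0.6],[[0,0,0],[-0.79,0.094,0],0.6],[[0,0,0],[-0.79,0.094,0],0.6],[[0,0,0],[-0.79,0.094,0],0.6],[[0,0,0],[-0.79,0.094,0],0.6],[[0,0,0],[-0.79,0.094,0],0.6]])

```text
t: 7.6
position: [575.8, 223.2, 264.1]
tcp_rot: [[0.115, 0.993, -0.002], [0.993, -0.115, 0.001], [0.001, -0.002, -1.0]]
contact_force: [-0.8, -0.4, -0.7]
grip_width: 44.9
grip_force: 0.0
```

>>> apply_moves(series=[[[0,-1,0],[0,0,0],0.6],[[0,-1,0],[0,0,0],0.6],[[0,-1,0],[0,0,0],0.6],[[0,-1,0],[0,0,0],0.6]])

```text
t: 8.0
position: [576.2, 119.3, 264.8]
tcp_rot: [[0.123, 0.992, -0.001], [0.992, -0.122, 0.002], [0.002, -0.002, -1.0]]
contact_force: [-0.8, 0.5, -0.0]
grip_width: 52.4
grip_force: 0.0
```

```bash
python3 - <<'E'
from rig import telemetry, imaging
import cv2, numpy as np
s=imaging.read_camera("side")[:,:,::-1];t=imaging.read_camera("top")[:,:,::-1]
cv2.imwrite("pics/s4.png",s);cv2.imwrite("pics/t4.png",t)
cv2.imwrite("pics/p4.png",np.hstack([cv2.resize(s[300:480,180:370],(400,380)),cv2.resize(t[160:350,60:260],(400,380))]))
E
```

```text
(no output)
```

View pics/p4.png

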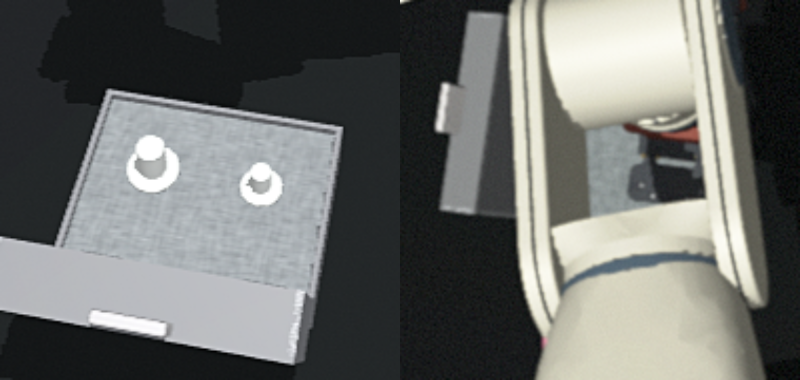

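The lid is open, with both stoppers in their sockets. The larger is on the left in the side crop (grip top (150,146), collar (152,170)), the smaller at (262,180).

```bash
python3 - <<'E'
from h import *
S=lambda u,v:np.array([(u+.5)/2.105-.5+180,(v+.5)/2.111-.5+300])
for uv,z in((150,146),78),((152,170),48),((262,171),70),((261,185),48):print(ray("side",S(*uv),z).round(1))
q=casept(p,[[-10,-42,78],[-10,-42,48]]);print(q,proj("side",q),S(150,146),S(152,170))
im=__import__("cv2").imread("pics/s4.png");import cv2
c=im[355:400,235:275].min(2)>235
n,l,st,ce=cv2.connectedComponentsWithStats(c.astype('uint8'));print(st,ce+[235,355])
E
```

```text
[604.9 205.2  78. ]
[605.3 208.2  48. ]
[520.6 216.4  70. ]
[521.6 215.8  48. ]
[[605.85687467 204.92035126  78.        ]
 [605.85687467 204.92035126  48.        ]] [[250.41415786 368.70440391]
 [251.88607561 378.41132208]] [250.99643705 368.89838939] [251.94655582 380.26740881]
[[   0    0   40   45 1458]
 [   5    9   25   27  342]] [[255.01851852 376.8484225 ]
 [252.28947368 377.64619883]]
```

Both measurements agree on (605.5, 205.5) for the larger stopper, so I go over it.

>>> apply_moves(series=[[[0.29,0.86,0],[0,0,0],0.6],[[0.29,0.86,-0.4],[0,0,0],0.6],[[0.29,0.86,-1],[0,0,0],0.6],[[0.29,0.86,-1],[0,0,0],0.6],[[0.29,0.86,-1],[0,0,0],0.6],[[0.29,0.86,-1],[0,0,0],0.6]])

```text
t: 8.7
position: [606.4, 207.2, 166.7]
tcp_rot: [[0.119, 0.993, 0.001], [0.993, -0.119, 0.0], [0.001, 0.001, -1.0]]
contact_force: [-0.4, -0.1, 0.0]
grip_width: 52.7
grip_force: 0.0
```

>>> apply_moves(series=[[[0,0,-0.25],[0,0,0],0.6],[[0,0,-0.5],[0,0,0],0.6],[[0,0,-0.7],[0,0,0],0.6],[[0,0,-0.7],[0,0,0],0.6],[[0,0,-0.7],[0,0,0],0.6]])

```text
t: 9.2
position: [607.2, 207.0, 97.7]
tcp_rot: [[0.12, 0.993, 0.003], [0.993, -0.12, 0.001], [0.001, 0.002, -1.0]]
contact_force: [-0.1, -0.2, 0.6]
grip_width: 52.5
grip_force: 0.0
```

>>> apply_moves(series=[[[-0.015,-0.015,-0.12],[0,0,0],0.6],[[-0.015,-0.015,-0.24],[0,0,0],0.6],[[-0.015,-0.015,-0.35],[0,0,0],0.6],[[-0.015,-0.015,-0.35],[0,0,0],0.6],[[-0.015,-0.015,-0.35],[0,0,0],0.6]])

```text
t: 9.7
position: [604.1, 205.5, 59.9]
tcp_rot: [[0.119, 0.993, -0.001], [0.993, -0.119, -0.0], [-0.0, -0.001, -1.0]]
contact_force: [0.5, -0.6, 1.1]
grip_width: 52.7
grip_force: 0.0
```

>>> apply_moves(series=[[[0,0,0],[0,0,0],0],[[0,0,0],[0,0,0],0],[[0,0,0],[0,0,0],0],[[0,0,0],[0,0,0],0],[[0,0,0],[0,0,0],0],[[0,0,0],[0,0,0],0],[[0,0,0],[0,0,0],0],[[0,0,0],[0,0,0],0]])

```text
t: 10.5
position: [604.6, 205.6, 60.7]
tcp_rot: [[0.119, 0.993, 0.0], [0.993, -0.119, 0.0], [0.0, 0.0, -1.0]]
contact_force: [-0.2, -0.1, 2.1]
grip_width: 21.1
grip_force: 30.0
```

>>> apply_moves(series=[[[0,0,0.1],[0,0,0],0],[[0,0,0.25],[0,0,0],0],[[0,0,0.5],[0,0,0],0],[[0,0,0.75],[0,0,0],0],[[0,0,1],[0,0,0],0],[[0,0,1],[0,0,0],0],[[0,0,1],[0,0,0],0]])

```text
t: 11.2
position: [604.6, 205.6, 161.5]
tcp_rot: [[0.119, 0.993, 0.001], [0.993, -0.119, 0.001], [0.001, 0.001, -1.0]]
contact_force: [0.2, -0.1, -1.6]
grip_width: 20.5
grip_force: 30.0
```

>>> apply_moves(series=[[[-0.04,-0.2,0.2],[0,0,0],0],[[-0.08,-0.5,0.4],[0,0,0],0],[[-0.14,-0.8,0.65],[0,0,0],0],[[-0.18,-1,0.65],[0,0,0],0]])

```text
t: 11.6
position: [587.0, 104.1, 227.3]
tcp_rot: [[0.119, 0.993, 0.003], [0.993, -0.119, 0.0], [0.0, 0.003, -1.0]]
contact_force: [0.3, 0.6, -0.5]
grip_width: 20.6
grip_force: 30.0
```

>>> apply_moves(series=[[[-0.06,-0.33,0],[0,0,0],0],[[-0.12,-0.66,0],[0,0,0],0],[[-0.18,-1,0],[0,0,0],0]])

```text
t: 11.9
position: [567.0, 4.5, 224.1]
tcp_rot: [[0.119, 0.993, -0.003], [0.993, -0.119, 0.0], [-0.0, -0.003, -1.0]]
contact_force: [0.3, 1.0, -1.6]
grip_width: 20.8
grip_force: 30.0
```

>>> apply_moves(series=[[[-0.06,-0.33,0],[0,0,0],0],[[-0.12,-0.66,0],[0,0,0],0],[[-0.18,-1,0],[0,0,0],0]])

```text
t: 12.2
position: [549.0, -95.5, 224.1]
tcp_rot: [[0.119, 0.993, -0.003], [0.993, -0.119, 0.001], [0.0, -0.003, -1.0]]
contact_force: [0.5, 0.2, -0.6]
grip_width: 20.7
grip_force: 30.0
```

>>> apply_moves(series=[[[-0.06,-0.33,0],[0,0,0],0],[[-0.12,-0.66,0],[0,0,0],0],[[-0.18,-0.9,0],[0,0,0],0],[[-0.18,-1,0],[0,0,0],0],[[-0.18,-1,0],[0,0,0],0],[[-0.18,-1,0],[0,0,0],0]])

```text
t: 12.8
position: [532.3, -193.7, 224.9]
tcp_rot: [[0.119, 0.993, -0.001], [0.993, -0.119, 0.001], [0.001, -0.001, -1.0]]
contact_force: [0.8, -1.0, -0.4]
grip_width: 20.6
grip_force: 30.0
```

```bash
python3 - <<'E'
from rig import telemetry, imaging
import cv2, numpy as np
o=telemetry.get_obs();print(o["position"],o["grip_width"],o["grip_force"])
s=imaging.read_camera("side")[:,:,::-1];t=imaging.read_camera("top")[:,:,::-1]
print(telemetry.get_obs()["position"])
cv2.imwrite("pics/s5.png",s);cv2.imwrite("pics/t5.png",t)
cv2.imwrite("pics/p5.png",cv2.resize(s[120:240,250:370],None,fx=5,fy=5,interpolation=cv2.INTER_CUBIC))
E
```

```text
[ 532.29990242 -193.66959414  224.86387948] 20.5771667209844 29.99996155500412
[ 532.5013578  -193.26375289  225.16123394]
```

View pics/p5.png

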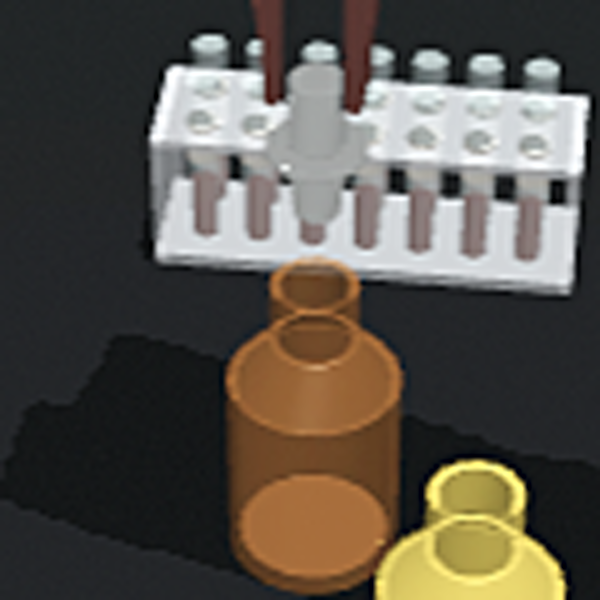

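The stopper is held above the bottle: grip top (318,70), collar (318,140), plug tip (316,222), rim centred at (315,286) in the crop.

```bash
python3 - <<'E'
from h import *
S=lambda P:(proj("side",P)-[250,120]+.5)*5-.5
x,y,z=532.4,-193.6,225
k=np.linspace(0,2*np.pi,73)
def circ(r,h,x=x,y=y):
    q=S(np.c_[x+r*np.cos(k),y+r*np.sin(k),np.full(73,h)]);return q.min(0).round(),q.max(0).round()
c=z-17
for n,r,h in(("griptop",11,c+34),("collar",20,c+4),("tip",9.5,c-28),("rim",18,142)):print(n,circ(r,h))
print("rim",[circ(18,142,x,yy) for yy in(-191,-196)])
print("finger tips",S([[x+17,y,z-11],[x-17,y,z-11]]))
import cv2
from rig import imaging
im=cv2.imread("pics/t5.png");cv2.imwrite("pics/p6.png",np.hstack([cv2.resize(im[190:290,330:430],(400,400)),cv2.resize(cv2.imread("pics/s5.png")[125:175,285:335],(400,400),interpolation=cv2.INTER_CUBIC)]))
E
```

```text
griptop (array([285.,  59.]), array([345.,  93.]))
collar (array([262., 110.]), array([367., 174.]))
tip (array([290., 194.]), array([339., 224.]))
rim (array([269., 256.]), array([359., 314.]))
rim [(array([268., 260.]), array([359., 318.])), (array([269., 252.]), array([359., 310.]))]
finger tips [[270.01437096 135.540766  ]
 [359.5159663  139.17333894]]
```

View pics/p6.png

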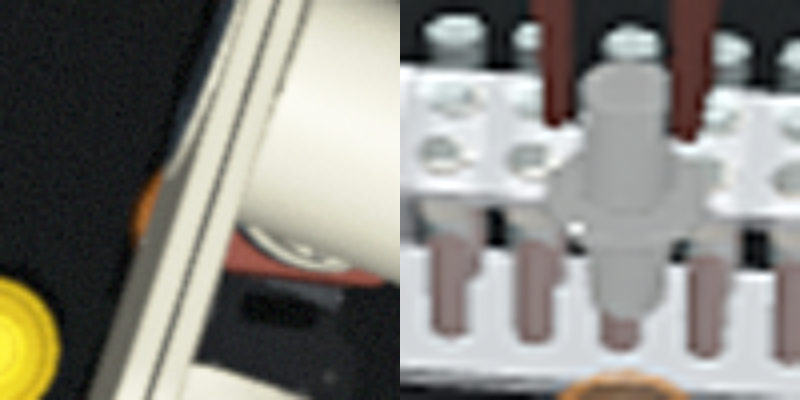

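The side view agrees with the prediction to 1-2 mm. The stopper sits about 0.7 mm towards -x and 1 mm towards +y of the rim, so I correct that and go down watching the force.

>>> apply_moves(series=[[[0.007,-0.012,-0.1],[0,0,0],0],[[0.007,-0.012,-0.2],[0,0,0],0],[[0.007,-0.012,-0.28],[0,0,0],0],[[0.007,-0.012,-0.36],[0,0,0],0],[[0.007,-0.012,-0.42],[0,0,0],0],[[0.007,-0.012,-0.48],[0,0,0],0],[[0.007,-0.012,-0.48],[0,0,0],0],[[0.007,-0.012,-0.48],[0,0,0],0]])

```text
t: 13.7
position: [533.2, -195.7, 177.4]
tcp_rot: [[0.119, 0.993, -0.0], [0.993, -0.119, 0.0], [0.0, -0.0, -1.0]]
contact_force: [-0.4, -0.1, -0.5]
grip_width: 21.0
grip_force: 30.0
```

```bash
python3 - <<'E'
from rig import telemetry, imaging
import cv2, numpy as np
o=telemetry.get_obs();print(o["position"],o["contact_force"],o["wrist_torque"])
s=imaging.read_camera("side")[:,:,::-1]
cv2.imwrite("pics/p7.png",cv2.resize(s[140:240,270:350],None,fx=6,fy=6,interpolation=cv2.INTER_CUBIC))
E
```

```text
[ 533.15195215 -195.74059     177.44384362] [-0.42368207 -0.06302579 -0.48031537] [-0.07514038 -0.06183799 -0.04426342]
```

View pics/p7.png

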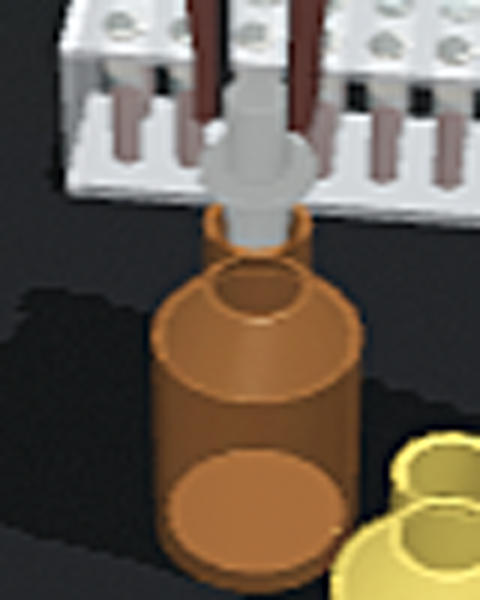

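The plug (crop centre (257,225)) hangs inside the rim (centre (258,237)), with no contact force. I lower it further in small steps.

>>> apply_moves(series=[[[0,0,-0.03],[0,0,0],0],[[0,0,-0.06],[0,0,0],0],[[0,0,-0.09],[0,0,0],0],[[0,0,-0.12],[0,0,0],0],[[0,0,-0.12],[0,0,0],0],[[0,0,-0.12],[0,0,0],0]])

```text
t: 14.35
position: [533.0, -195.6, 165.3]
tcp_rot: [[0.119, 0.993, -0.0], [0.993, -0.119, 0.0], [0.0, -0.0, -1.0]]
contact_force: [0.9, 0.9, 0.3]
grip_width: 20.5
grip_force: 30.0
```

>>> apply_moves(series=[[[0,0,-0.02],[0,0,0],0],[[0,0,-0.03],[0,0,0],0],[[0,0,-0.04],[0,0,0],0],[[0,0,-0.04],[0,0,0],0],[[0,0,-0.04],[0,0,0],0]])

```text
t: 14.85
position: [533.1, -195.7, 161.5]
tcp_rot: [[0.119, 0.993, -0.0], [0.993, -0.119, -0.0], [-0.0, -0.0, -1.0]]
contact_force: [-0.5, -0.7, -0.1]
grip_width: 20.5
grip_force: 30.0
```

>>> apply_moves(series=[[[0,0,-0.01],[0,0,0],0],[[0,0,-0.015],[0,0,0],0],[[0,0,-0.015],[0,0,0],0],[[0,0,-0.015],[0,0,0],0]])

```text
t: 15.25
position: [533.1, -195.7, 159.9]
tcp_rot: [[0.119, 0.993, -0.0], [0.993, -0.119, 0.0], [0.0, -0.0, -1.0]]
contact_force: [-0.7, 0.5, -0.1]
grip_width: 20.6
grip_force: 30.0
```

>>> apply_moves(series=[[[0,0,-0.01],[0,0,0],0],[[0,0,-0.01],[0,0,0],0],[[0,0,-0.01],[0,0,0],0]])

```text
t: 15.55
position: [533.1, -195.7, 158.9]
tcp_rot: [[0.119, 0.993, -0.0], [0.993, -0.119, 0.0], [0.0, -0.0, -1.0]]
contact_force: [-0.5, -0.2, -0.6]
grip_width: 20.6
grip_force: 30.0
```

>>> apply_moves(series=[[[0,0,-0.01],[0,0,0],0],[[0,0,-0.01],[0,0,0],0],[[0,0,-0.01],[0,0,0],0]])

```text
t: 15.85
position: [533.3, -195.7, 158.6]
tcp_rot: [[0.119, 0.993, 0.001], [0.993, -0.119, -0.0], [-0.0, 0.001, -1.0]]
contact_force: [-1.6, 1.0, 5.7]
grip_width: 20.9
grip_force: 30.0
```

```bash
python3 - <<'E'
from rig import telemetry
o=telemetry.get_obs();print(o["position"],o["contact_force"],o["wrist_torque"])
E
```

```text
[ 533.33192486 -195.74136759  158.64312292] [-1.60014104  1.01542756  5.70071928] [0.1589358  0.20832352 0.02783227]
```

There is contact at the predicted seating height (158.6 mm, 5.7 N up), so I let go and rise.

>>> apply_moves(series=[[[0,0,0],[0,0,0],0.3],[[0,0,0],[0,0,0],0.5],[[0,0,0],[0,0,0],0.5],[[0,0,0],[0,0,0],0.5],[[0,0,0],[0,0,0],0.5]])

```text
t: 16.35
position: [533.1, -195.7, 157.9]
tcp_rot: [[0.119, 0.993, -0.0], [0.993, -0.119, 0.0], [0.0, -0.0, -1.0]]
contact_force: [0.6, -0.1, 0.5]
grip_width: 43.7
grip_force: 0.0
```

>>> apply_moves(series=[[[0,0,0.1],[0,0,0],0.5],[[0,0,0.3],[0,0,0],0.5],[[0,0,0.6],[0,0,0],0.5],[[0,0,1],[0,0,0],0.5],[[0,0,1],[0,0,0],0.5],[[0,0,1],[0,0,0],0.5]])

```text
t: 16.95
position: [533.6, -195.9, 259.5]
tcp_rot: [[0.119, 0.993, 0.003], [0.993, -0.119, -0.001], [-0.001, 0.003, -1.0]]
contact_force: [0.1, -0.3, -1.5]
grip_width: 44.2
grip_force: 0.0
```

```bash
python3 - <<'E'
from rig import telemetry, imaging
import cv2, numpy as np
o=telemetry.get_obs();print(o["position"],o["contact_force"],o["t"])
s=imaging.read_camera("side")[:,:,::-1]
cv2.imwrite("pics/p8.png",np.hstack([cv2.resize(s[140:240,270:350],(400,500),interpolation=cv2.INTER_CUBIC),cv2.resize(s[230:480,160:360],(400,500))]))
E
```

```text
[ 533.63186862 -195.89318295  259.47715531] [ 0.11402824 -0.30725548 -1.47774661] 16.95
```

View pics/p8.png

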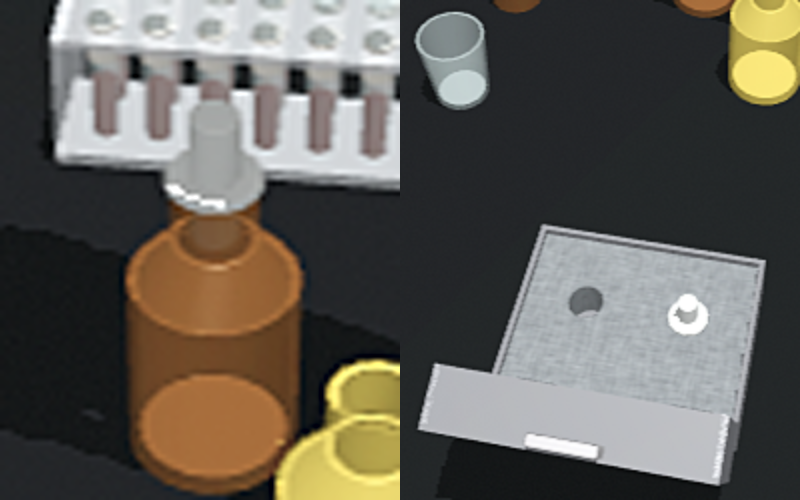

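The stopper stands square on the rim (collar at (214,185), neck at (214,215)). The lid is open and the smaller stopper is in its socket at (688,312), so I hand in.

```bash
python3 -c "
from rig import r
print(r.finish_job())"
```

```text
the job is handed in; nothing more can be done
None
```

I handed the job in at about 17 s: the lid stays open, the larger stopper was lowered into the amber bottle's neck and released with its collar on the rim, and the smaller stopper is still in its socket; no verdict came back, and I viewed 11 pictures, one over the limit of 10.

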